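Clear the camera post and hold it raised at its second stop

TASK

Slide the roll of white labels up off the desk camera post and set it down (not dropped) flat on the paper in the letter tray, beside the tape roll: it covers the release button, and could not come off any more once the camera is on. Then squeeze the orange release button on the post's grip and draw the post up past its first stop to the second, fully extended, leaving the stand standing where it is, not lifted, tipped or shoved. Finish still gripping it and holding it up there, since it sinks if let go and I have yet to tighten the clamp screw; leave the other things on the desk alone.

Things in the scene. Friction and masses are not known exactly. Their poses are not given: they have to be found in the camera images.
- stand: Loose camera stand; origin under the middle of its heavy grey round base, 148 mm across, about 20 mm high (whole stand 2.2 kg). On it a black upright tube 26 mm across. z up; -x is the side of the release button, +y the side of the clamp screw (reaches 34 mm from the axis, 106 to 128 mm above the desk). Yaw is within 0.5 rad of facing the robot (0).
- stand_top (a point): Centre of the top face of the stand's black collar flange (51 mm across), on the post's axis, 140 mm above the desk; axes as the stand's. The inner post rises out of it.
- grip (a point): On the post's axis, at the height of the button's middle; 167 mm above the desk when closed, rises with the post. Grip: dark-grey rounded block 22 mm in x, 24 mm in y, from 25 mm below this point to 20 mm above it, then a 27 mm round plate and a camera screw up to 33 mm above it. Axes as the stand's: pinch along x, one finger on the button (-x face), the other on the opposite face.
- post (a joint): How far the post is drawn up: 0 closed (start), 0.050 m first stop, 0.100 m second stop, the end of its travel. A spring catch locks it at 0 and at the first stop unless the button is pressed; none at the second stop: let go, the post (0.27 kg, little friction) sinks and catches at the first stop. Pulling more than about 20 N against the end lifts the stand.
- release (a joint): How far the orange release button (12 mm wide, 22 mm high, on the grip's -x face) is pressed in: 0 out (stands 5 mm proud, 27 mm over grip and button), 0.005 m flush (22 mm). The catch is free from about 0.003 m. The spring takes 1.6 N to start and 4 N at flush, so a firm grip across it presses it flush.
- roll_center (a point): Centre (half-way up, on the axis z) of a loose part-used roll of white labels on a cardboard core: 66 mm outside, 44 mm hole, 30 mm high, 0.07 kg. At the start it lies flat on the collar flange round the closed grip and hides the button. It is off the post when its underside is above the camera screw's tip, 200 mm above the desk.
- tray_paper (a point): Middle of the fixed black letter tray (260 mm in x, 340 mm in y, turned up to 0.15 rad), on top of its violet paper, 34 mm above the desk; x away from the robot, y left. The walls reach 29 mm above the paper. The paper is level from -106 to +98 mm in x and -130 to +147 mm in y; the packing-tape roll lies in the quarter at +x, -y.
- tape_roll: Violet packing-tape roll lying flat on the tray's paper; 102 mm outside, 45 mm high. Origin at the centre of its underside. 
- glue_stick: Yellow glue stick standing on the desk, left of the stand; 26 mm across, 93 mm high, origin at the centre of its underside. To be left there.
- correction_bottle: Small white and green bottle standing at the front right of the desk, 30 mm across, 74 mm high, origin at the centre of its underside. To be left there.
Not all that is in view belongs to the job. Of the things like the part that bears roll_center, leave any that is green; of the rest the larger one is meant.

How it is judged:
By the outcome, as a careful person would: the job done as asked, in the order asked, and still so for the second after the job is handed in, while the arm keeps its last pose, push and grip.
It also fails if it takes over 64 s, if anything falls off the work surface, if the arm or the gripper's body presses on something with over 40 N, if the wrist force passes 120 N, or if a joint passes its speed limit or range.

ROBOT

A 6-joint arm with a two-finger parallel gripper is mounted at the origin on a cart in front of the work surface, level with it; the furniture and walls round the work are solid. World frame = base frame: x ahead of the robot, y to its left, z up, the work surface at z = 0. Lengths are in mm, angles in rad, forces in N, time in s.
With the tool pointing down it reaches from about 300 to 775 mm from the base axis. Payload 14.6 kg.
Tool frame: the origin (TCP) lies midway between the tips of the shut fingers; the grasp point (between the pads) lies manip.grasp_offset behind it (manip.grasp_offset is the distance from the TCP to the grasp point, in mm); z points along the fingers, y is the direction in which the jaws open and shut (so a half turn about z gives the same grasp; the last joint's range is limited). The gripper opens to 94 mm and grips with 3 to 60 N. Pads are 16 mm wide; open, the fingers measure 119 mm over their backs; the gripper's body (75 mm by 177 mm) begins 78 mm behind the grasp point.
Start: joints at [-1.392, 0.3, 1.521, -0, 1.321, -0.067], TCP at [133.826, -533.46, 205.446] pointing down, gripper open.
Joint ranges: [-3.03, 3.03], [-0.79, 2.21], [0.23, 2.52], [-1.04, 4.18], [0, 3.07], [-2.55, 2.55]. Speed limits (rad/s): [2.22, 2.22, 2.57, 3.14, 3.14, 3.14].

INTERFACE

Orientations are given as [roll, pitch, yaw] about the fixed x, y, z axes, in that order (R = Rz(yaw) Ry(pitch) Rx(roll)).
In Python, from cell import monitor, vision, order, manip gives the robot as it stands.
- The arm moves only by the shell command python3 -m jog 'ROWS' [FORCE]. ROWS is JSON, a list of rows, each a list of 7 numbers: the shift along the tool's x, y, z in cm, then the turn, a rotation vector about the tool's x, y, z in rad, then the opening in per cent of the stroke, from 0 (shut) to 100 (fully open). In form: [[tx, ty, tz, rx, ry, rz, jaw], ...]. A call has 1 to 8 rows; each row shifts and turns the commanded pose from where the row before left it, along the tool's axes as they then stand; what a row does not reach is not made up. A row lasts 1/10 s, in which the tool goes at most 50 mm and 8.59 degrees, less where a joint would pass 70% of its speed; a pose out of reach is approached as far as the arm can. A call is refused whole if a number of a shift passes 5 or a number of a turn 0.15, either way. A call with a gripper value outside its range is refused whole. The fingers move at their own pace and stop on an object; FORCE is the grip in N (left out, the last holds). Time passes only in rows, so rows that do not move let the fingers close. It gives the time, the measured TCP pose, the force and the opening at its end, in the units of the state.
- monitor.read_state(): the state, without advancing time (a new reading comes with each control period).
- vision.camera(name): name is "scene" or "top" or "wrist"; returns a dict with "color" (400x640x3 uint8, blue, green, red), "fx", "fy", "cx", "cy" (pixels), "distortion" ([k1, k2, p1, p2, k3] as OpenCV has them; the pictures are not rectified), "cam_to_world" (4x4, takes a point from camera to world coordinates); the wrist camera has in their place "tool_from_camera" (4x4, takes a point from camera to tool coordinates, whose origin is the TCP and whose axes are the flange's). Camera axes: x right, y down, z forward; pixel columns grow to the right and rows downward; lengths in mm; the calibration is good to about 2 mm. A picture is of the moment at which its call begins: read the wrist's pose just before it. There is no depth.
- order.sign_off(): hands the job in, once; it reports no verdict.
The state is a dict: "clock": time; "joints": joint angles; "qd": joint speeds; "effort": joint torques, N m; "eef_pos": TCP position; "eef_rot": TCP orientation; "wrist_force": force on the tool from outside, world axes, zero at the start; "moment": the same for the moment, N m; "finger_gap": finger opening in mm.
Only numpy, scipy, OpenCV 4.12 (cv2) and the standard library are available. Lean on these libraries where they do the work, as an engineer would, in place of code of your own. Each camera call takes 0.05 s, during which the arm holds its last target.

## Working session

There is one attempt and no reset: what is moved stays moved. The work goes in short steps, Python scripts to look and compute and a shell command to move; the robot and the scene stay as the last step left them, time stands still between calls to the robot, and variables do not carry over. Pictures are saved under pics/ and viewed, and the job is handed in when it is done.

```bash
ls; mkdir -p pics; python3 - <<'E'
from cell import monitor, vision, order, manip
import cv2,numpy as np
print(monitor.read_state()); print(manip.grasp_offset)
for n in ["scene","top","wrist"]:
    c=vision.camera(n); cv2.imwrite(f"pics/{n}0.png",c["color"])
    print({k:(np.round(v,4).tolist() if k!="color" else 0) for k,v in c.items()})
E
```

```text
pics
{'clock': 0.0, 'joints': array([-1.39160115e+00,  3.00461774e-01,  1.52156037e+00,  1.61165417e-05,
        1.32073869e+00, -6.65876693e-02]), 'qd': array([6.77858040e-04, 1.98753309e-03, 2.21628668e-03, 1.66587193e-03,
       5.53855688e-05, 1.13739733e-03]), 'effort': array([ 3.81211576e-03, -5.31806195e+01, -3.52744603e+01,  7.08305812e-02,
        2.43988994e-02, -7.65982963e-05]), 'eef_pos': array([ 133.78423986, -533.20814163,  204.90021799]), 'eef_rot': array([-3.14042810e+00, -9.33049161e-05,  2.45778791e-01]), 'wrist_force': array([0.34279318, 0.60472893, 0.14180433]), 'moment': array([ 0.02370092, -0.01855424, -0.02378666]), 'finger_gap': 93.87875024225173}
18.8
{'color': 0, 'fx': 503.8853, 'fy': 503.8853, 'cx': 321.113, 'cy': 208.8733, 'distortion': [0.0107, 0.0, 0.0, 0.0, 0.0], 'cam_to_world': [[-0.8162, -0.39, 0.4262, -89.0276], [-0.5776, 0.5623, -0.5918, 767.4237], [-0.0089, -0.7292, -0.6842, 1060.7539], [0.0, 0.0, 0.0, 1.0]]}
{'color': 0, 'fx': 463.4837, 'fy': 463.4837, 'cx': 322.4572, 'cy': 208.4949, 'distortion': [0.0404, 0.0, 0.0, 0.0, 0.0], 'cam_to_world': [[0.0115, -0.9837, 0.1797, 239.9817], [-0.9998, -0.0138, -0.0116, -29.3198], [0.0139, -0.1795, -0.9837, 1657.1527], [0.0, 0.0, 0.0, 1.0]]}
{'color': 0, 'fx': 289.7818, 'fy': 289.7818, 'cx': 323.0062, 'cy': 200.3392, 'distortion': [-0.0497, 0.0, 0.0, 0.0, 0.0], 'tool_from_camera': [[-0.0003, -0.9728, -0.2317, 66.7016], [1.0, -0.0002, -0.0004, 0.2664], [0.0004, -0.2317, 0.9728, -179.6365], [0.0, 0.0, 0.0, 1.0]]}
```

View pics/scene0.png

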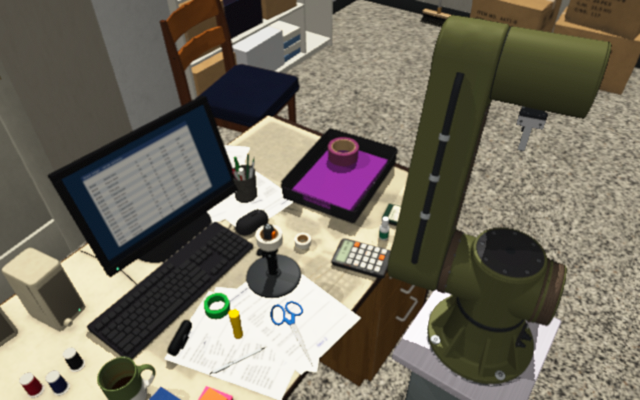

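View pics/top0.png

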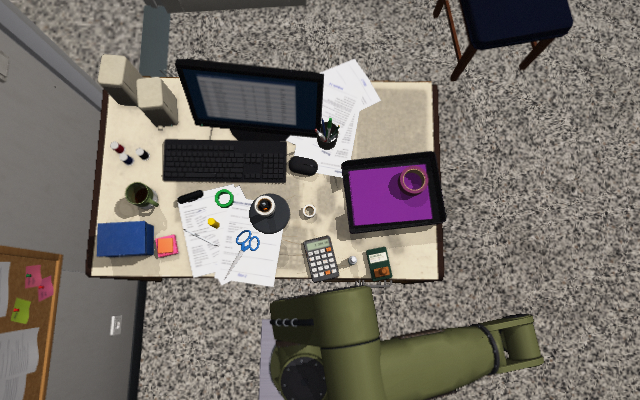

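View pics/wrist0.png

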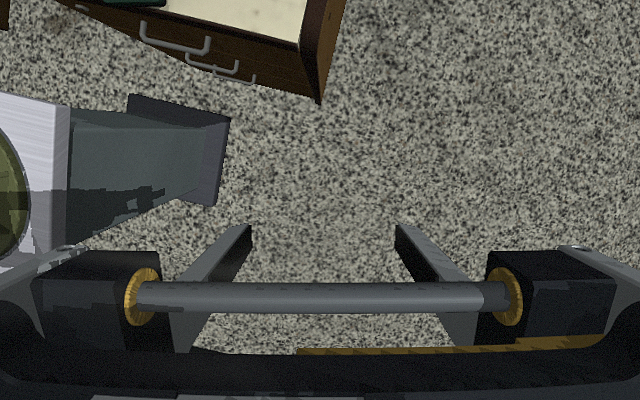

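Scene: the stand is at about (272,265), with the white roll at (268,240). The tray is at (340,175) with the tape roll at (343,152). A green decoy ring is at (217,305) and a small white decoy roll at (302,242). Next I'll zoom in.

```bash
python3 - <<'E'
import cv2,numpy as np
a=cv2.imread("pics/scene0.png")[200:310,200:340]; b=cv2.imread("pics/top0.png")[170:260,220:330]
cv2.imwrite("pics/z1.png",cv2.resize(a,None,fx=5,fy=5,interpolation=cv2.INTER_CUBIC))
cv2.imwrite("pics/z2.png",cv2.resize(b,None,fx=6,fy=6,interpolation=cv2.INTER_CUBIC))
E
```

```text
(no output)
```

View pics/z1.png

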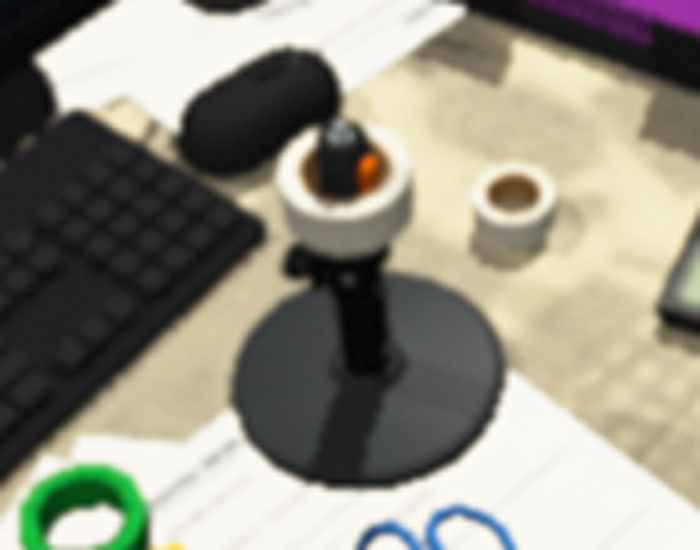

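View pics/z2.png

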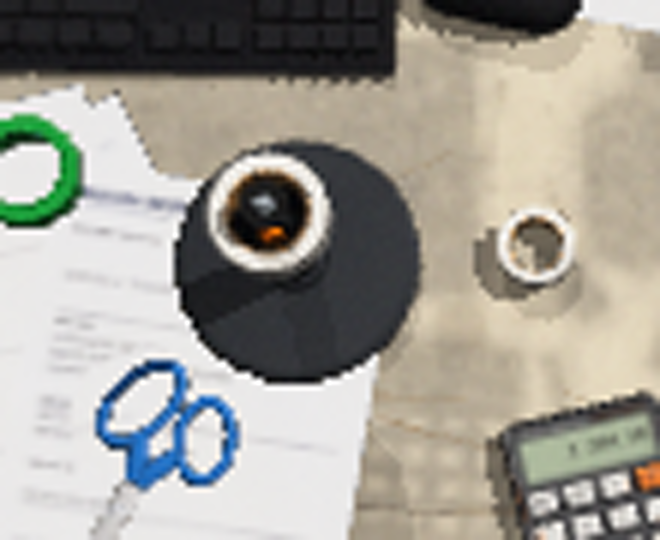

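```bash
cat > h.py <<'E'
from cell import monitor, vision, order, manip
import cv2,numpy as np
from scipy.spatial.transform import Rotation as R
def tool():
    s=monitor.read_state(); T=np.eye(4); T[:3,:3]=R.from_euler('xyz',s['eef_rot']).as_matrix(); T[:3,3]=s['eef_pos']; return T,s
def cam(n):
    T,_=tool(); c=vision.camera(n)
    if n=="wrist": c["cam_to_world"]=T@c["tool_from_camera"]
    return c
def K(c): return np.array([[c["fx"],0,c["cx"]],[0,c["fy"],c["cy"]],[0,0,1.]])
def ray(c,p):
    u=cv2.undistortPoints(np.array([[p]],float),K(c),np.array(c["distortion"]))[0,0]
    M=np.array(c["cam_to_world"]); d=M[:3,:3]@[u[0],u[1],1]; return M[:3,3],d/np.linalg.norm(d)
def onz(c,p,z):
    o,d=ray(c,p); return o+d*(z-o[2])/d[2]
def pix(c,X):
    M=np.linalg.inv(np.array(c["cam_to_world"])); 
    r=cv2.projectPoints(np.array([X],float).reshape(-1,3),cv2.Rodrigues(M[:3,:3])[0],M[:3,3],K(c),np.array(c["distortion"]))[0]; return r.reshape(-1,2)
def tri(c1,p1,c2,p2):
    A=[];b=[]
    for c,p in((c1,p1),(c2,p2)):
        o,d=ray(c,p);P=np.eye(3)-np.outer(d,d);A.append(P);b.append(P@o)
    return np.linalg.lstsq(np.vstack(A),np.hstack(b),rcond=None)[0]
E
python3 - <<'E'
from h import *
t=cam("top"); s=cam("scene")
def circ(c,im_mask,seed,z):
    n,l,st,ce=cv2.connectedComponentsWithStats(im_mask.astype(np.uint8))
    m=(l==l[seed[1],seed[0]]).astype(np.uint8)
    cn=max(cv2.findContours(m,cv2.RETR_EXTERNAL,cv2.CHAIN_APPROX_NONE)[0],key=cv2.contourArea)[:,0]
    P=np.array([onz(c,p,z)[:2] for p in cn]); 
    (x,y),r=cv2.minEnclosingCircle(P.astype(np.float32)); return x,y,r,st[l[seed[1],seed[0]]]
it=t["color"].astype(int); mx=it.max(2); 
print("base top",circ(t,mx<80,(280,220),20))
iv=cv2.cvtColor(t["color"],cv2.COLOR_BGR2HSV)
v=(abs(iv[...,0].astype(int)-148)<15)&(iv[...,1]>150)&(iv[...,2]>60)
print(iv[200,380],iv[180,413])
cn=max(cv2.findContours(v.astype(np.uint8),cv2.RETR_EXTERNAL,cv2.CHAIN_APPROX_NONE)[0],key=cv2.contourArea)
print("paper",[onz(t,p,34)[:2].round() for p in cv2.boxPoints(cv2.minAreaRect(cn))], cv2.boxPoints(cv2.minAreaRect(cn)))
f=lambda x,y:(220+(x-2.5)/6,170+(y-2.5)/6)
g=lambda x,y:(200+(x-2)/5,200+(y-2)/5)
print("roll top z170", onz(t,f(269,212),170), onz(s,g(344,183),170))
print("button", tri(t,f(273,236),s,g(368,170)), "screw",tri(t,f(263,203),s,g(341,127)))
print("roll tri", tri(t,f(269,212),s,g(344,183)))
e=[g(233,375),g(505,365),g(365,270),g(357,487)]
print("scene base",[onz(s,p,20).round() for p in e], onz(t,f(297,262),20))
print("decoy",onz(t,f(535,245),20))
E
```

```text
base top (518.1561889648438, 142.8590545654297, 73.34668731689453, array([249, 194,  41,  40, 946], dtype=int32))
[146 176 145] [145 180  65]
paper [array([ 677., -140.]), array([ 708., -427.]), array([ 506., -439.]), array([ 477., -157.])] [[348.07556 170.52274]
 [427.37    163.52618]
 [432.21375 218.42233]
 [352.9193  225.41888]]
roll top z170 [520.8144409  142.33977035 170.        ] [515.34613071 150.21989321 170.        ]
button [507.46017937 139.61860469 174.56978371] screw [520.30737687 142.42723343 199.41543608]
roll tri [522.46137021 143.34778827 159.93300073]
scene base [array([575., 189.,  20.]), array([461., 101.,  20.]), array([565.,  91.,  20.]), array([475., 208.,  20.])] [519.04983678 141.9836388   20.        ]
decoy [5.31321794e+02 3.72687756e-01 2.00000000e+01]
```

```bash
python3 -m jog '[[0,0,-1.5,0,0,-0.15,100],[0,0,-1.5,0,0,-0.15,100],[0,0,-1.5,0,0,-0.15,100],[0,0,-1.5,0,0,-0.15,100],[0,0,-1.5,0,0,-0.15,100],[0,0,-1.5,0,0,-0.15,100],[0,0,-1.5,0,0,-0.15,100],[0,0,-1.5,0,0,-0.15,100]]'
python3 -m jog '[[4,2,0,0,0,0,100],[4.5,1.9,0,0,0,0,100],[4.5,1.9,0,0,0,0,100],[4.5,1.9,0,0,0,0,100],[4.5,1.9,0,0,0,0,100],[4.5,1.9,0,0,0,0,100],[4.5,1.9,0,0,0,0,100],[4.5,1.9,0,0,0,0,100]]'
```

```text
clock: 1.05
eef_pos: [133.8, -533.4, 326.0]
eef_rot: [-3.142, -0.0, 1.452]
wrist_force: [-0.1, 0.6, 0.3]
finger_gap: 93.6
clock: 1.85
eef_pos: [330.3, -198.4, 325.6]
eef_rot: [3.141, 0.0, 1.445]
wrist_force: [0.9, -0.8, 0.8]
finger_gap: 94.3
```

```bash
python3 -m jog '[[4.5,1.8,0,0,0,0,100],[4.5,1.8,0,0,0,0,100],[4.5,1.8,0,0,0,0,100],[4.5,1.8,0,0,0,0,100],[4.5,1.8,0,0,0,0,100],[4.5,1.8,0,0,0,0,100],[4.0,1.8,0,0,0,0,100],[3.0,1.8,0,0,0,0,100]]'
python3 -m jog '[[0,0,0,0,0,0,100],[0,0,0,0,0,0,100]]'
python3 - <<'E'
from h import *
import pickle
c=cam("wrist"); pickle.dump(c,open("w1.pkl","wb")); cv2.imwrite("pics/w1.png",c["color"])
print(pix(c,[[519,143,200],[519,143,170],[507,140,172]]))
E
```

```text
clock: 2.65
eef_pos: [515.7, 121.6, 325.2]
eef_rot: [-3.141, -0.0, 1.447]
wrist_force: [0.3, -0.6, -0.1]
finger_gap: 93.6
clock: 2.85
eef_pos: [515.0, 119.3, 324.9]
eef_rot: [-3.14, 0.0, 1.447]
wrist_force: [0.5, 0.1, -0.0]
finger_gap: 94.0
[[324.13077043 172.71748018]
 [324.07036609 169.12297675]
 [314.07795093 173.19584298]]
```

View pics/w1.png

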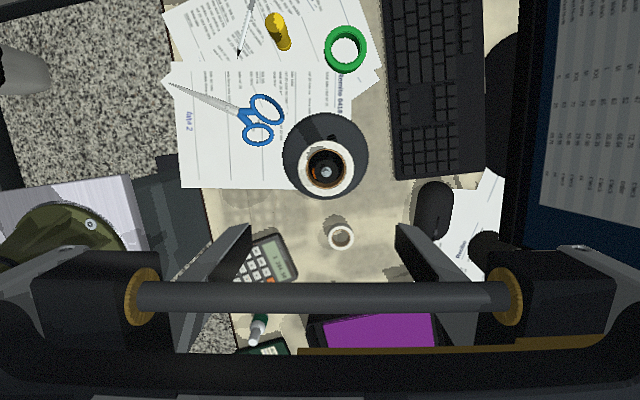

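```bash
python3 - <<'E'
from h import *
a=cv2.imread("pics/w1.png")[130:205,280:375]
cv2.imwrite("pics/w1z.png",cv2.resize(a,None,fx=8,fy=8,interpolation=cv2.INTER_CUBIC))
E
```

```text
(no output)
```

View pics/w1z.png

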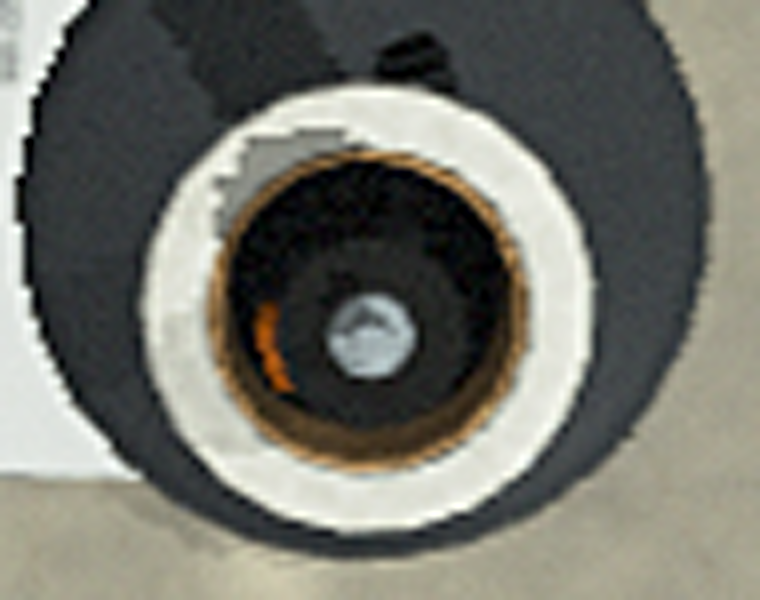

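```bash
python3 - <<'E'
from h import *
import pickle
c=pickle.load(open("w1.pkl","rb"))
f=lambda x,y:(280+(x-3.5)/8,130+(y-3.5)/8)
P=lambda x,y,z:onz(c,f(x,y),z).round(1)
print("screw",P(372,337,200),"roll",P(367,307,170),"base",[P(18,200,20),P(710,200,20),P(360,558,10)])
a,b=P(265,300,178),P(290,390,178);m=P(272,345,178);print("button",a,b,m)
n=P(418,62,120);print("knob",n)
s=P(372,337,200)
print("yaw edge",np.arctan2(*(a-b)[:2])*-1,"yaw pos",np.arctan2(*(s-m)[1::-1]),"knob",-np.arctan2(*(n-s)[:2]))
E
```

```text
screw [521.2 143.8 200. ] roll [520.7 144.2 170. ] base [array([450.3, 156.9,  20. ]), array([592.8, 139.1,  20. ]), array([511.2,  70. ,  10. ])]
button [506.7 147.9 178. ] [508.5 134.8 178. ] [506.8 141.5 178. ]
knob [533.4 176.6 120. ]
yaw edge 0.13654951199501417 yaw pos 0.15838440628836667 knob -0.35609509137088347
```

```bash
python3 - <<'E'
from h import *
import pickle
c=pickle.load(open("w1.pkl","rb")); s=cam("scene")
for y in (-.4,-.2,0,.2,.4):
    Rz=R.from_euler('z',y).as_matrix()
    X=np.array([[0,34,117],[-16,-6,178],[-16,6,178],[-16,0,167],[-11,0,178]])@Rz.T+[520.5,143.5,0]
    w=((pix(c,X)-[280,130])*8+3.5).round(); z=((pix(s,X)-[200,200])*5+2).round()
    print(y,w.tolist(),z.tolist())
E
```

```text
-0.4 [[421.0, 73.0], [246.0, 329.0], [268.0, 247.0], [260.0, 279.0], [291.0, 298.0]] [[293.0, 270.0], [370.0, 174.0], [348.0, 184.0], [360.0, 195.0], [354.0, 173.0]]
-0.2 [[380.0, 65.0], [250.0, 352.0], [256.0, 268.0], [256.0, 301.0], [289.0, 313.0]] [[300.0, 278.0], [374.0, 170.0], [354.0, 182.0], [366.0, 192.0], [358.0, 171.0]]
0 [[339.0, 66.0], [260.0, 375.0], [248.0, 291.0], [257.0, 323.0], [289.0, 328.0]] [[310.0, 285.0], [377.0, 165.0], [361.0, 180.0], [370.0, 188.0], [361.0, 168.0]]
0.2 [[298.0, 76.0], [273.0, 394.0], [245.0, 315.0], [262.0, 344.0], [293.0, 343.0]] [[321.0, 290.0], [378.0, 160.0], [367.0, 177.0], [374.0, 184.0], [363.0, 166.0]]
0.4 [[261.0, 93.0], [290.0, 411.0], [247.0, 339.0], [271.0, 364.0], [299.0, 358.0]] [[333.0, 293.0], [378.0, 155.0], [371.0, 173.0], [376.0, 180.0], [365.0, 162.0]]
```

```bash
python3 -m jog '[[1.3,0.1,2,0,0,0,100],[1.2,0.1,2,0,0,0,100],[0,0,2.5,0,0,0,100],[0,0,2.5,0,0,0,100],[0,0,2.5,0,0,0,100],[0,0,2.5,0,0,0,100],[0,0,1.5,0,0,0,100],[0,0,1.0,0,0,0,100]]'
python3 - <<'E'
from h import *
c=cam("wrist"); cv2.imwrite("pics/w2.png",c["color"]);T,s=tool();print(s["eef_pos"],s["wrist_force"])
E
```

```text
clock: 3.75
eef_pos: [519.8, 142.6, 159.9]
eef_rot: [-3.141, 0.0, 1.444]
wrist_force: [0.5, -0.6, -0.3]
finger_gap: 93.9
[519.51625131 142.66979358 158.75944996] [-0.79096865  0.46942023 -1.34980658]
```

View pics/w2.png

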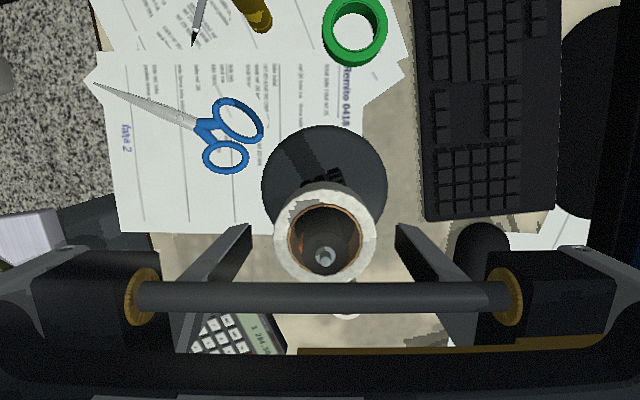

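```bash
python3 -m jog '[[0.1,0.1,1.0,0,0,0,100],[0,0,1,0,0,0,80],[0,0,0,0,0,0,60],[0,0,0,0,0,0,50],[0,0,0,0,0,0,50],[0,0,0,0,0,0,50]]' 12
```

```text
clock: 4.4
eef_pos: [521.6, 144.6, 140.9]
eef_rot: [3.141, -0.0, 1.446]
wrist_force: [-0.0, -0.3, 0.1]
finger_gap: 66.8
```

```bash
python3 -m jog '[[0,0,0,0,0,0,50],[0,0,0,0,0,0,50],[0,0,-0.5,0,0,0,50],[0,0,-1,0,0,0,50],[0,0,-1,0,0,0,50]]'; python3 -m jog '[[0,0,-1.5,0,0,0,50],[0,0,-2,0,0,0,50],[0,0,-2,0,0,0,50],[0,0,-2,0,0,0,50],[0,0,0,0,0,0,50]]'
python3 - <<'E'
from h import *
import pickle
c=cam("wrist"); cv2.imwrite("pics/w3.png",c["color"]);pickle.dump(c,open("w3.pkl","wb"));T,s=tool();print(s["eef_pos"],s["wrist_force"],s["finger_gap"])
s=cam("scene");cv2.imwrite("pics/s3.png",cv2.resize(s["color"][180:310,190:350],None,fx=5,fy=4.5,interpolation=cv2.INTER_CUBIC)); pickle.dump(s,open("s3.pkl","wb"))
E
```

```text
clock: 4.9
eef_pos: [521.4, 144.5, 166.4]
eef_rot: [-3.142, 0.0, 1.446]
wrist_force: [0.7, 0.6, -0.9]
finger_gap: 67.2
clock: 5.4
eef_pos: [522.2, 144.7, 243.7]
eef_rot: [3.137, -0.002, 1.446]
wrist_force: [-0.0, -0.2, -0.4]
finger_gap: 67.0
[521.7168631  144.57265444 241.64915072] [-0.39574239  0.14160668 -1.03207762] 67.31871334673939
```

View pics/w3.png

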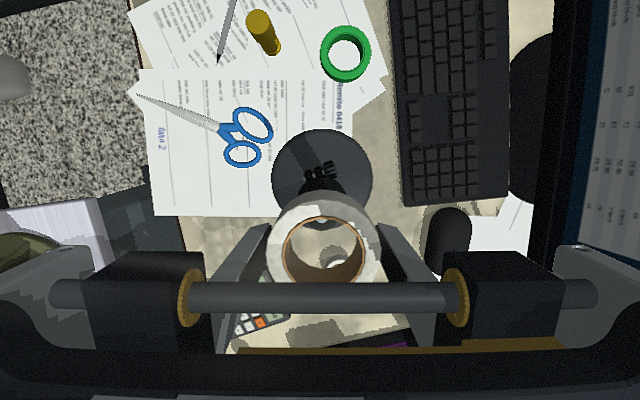

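View pics/s3.png

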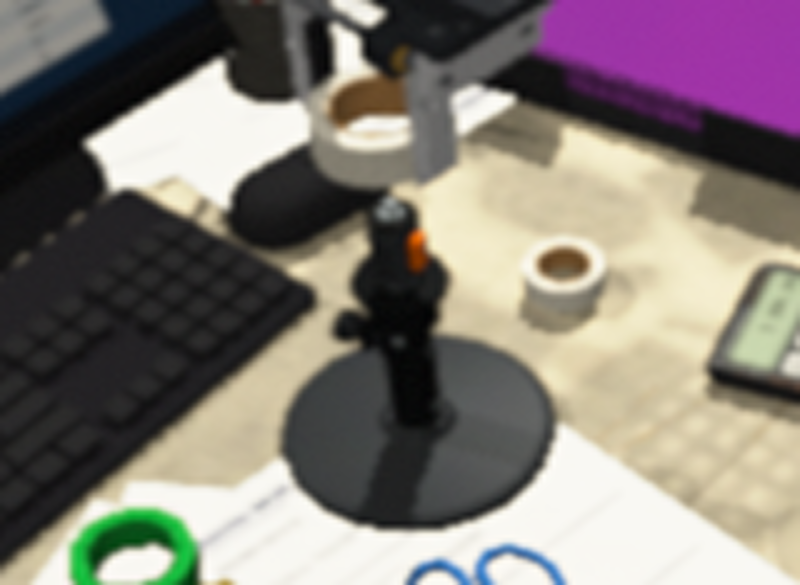

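```bash
python3 - <<'E'
from h import *
t=cam("top"); im=t["color"]
m=(im.max(2)<60).astype(np.uint8)
n,l,st,ce=cv2.connectedComponentsWithStats(m); i=l[200,346]; print(st[i])
hull=cv2.convexHull(np.argwhere(l==i)[:,::-1].astype(np.int32)); b=cv2.boxPoints(cv2.minAreaRect(hull)); print(b)
P=np.array([onz(t,p,63)[:2] for p in b]);print("outer63",P.round(),P.mean(0), [np.linalg.norm(P[k]-P[k-1]).round() for k in range(4)])
print("tape",onz(t,(413,180),79))
cv2.imwrite("pics/t3.png",cv2.resize(im[140:250,330:460],None,fx=6,fy=5.4,interpolation=cv2.INTER_CUBIC))
E
```

```text
[ 322   85  125  201 3991]
[[321.835   283.3822 ]
 [331.76022  79.91513]
 [452.35135  85.79764]
 [442.42612 289.2647 ]]
outer63 [[ 273.  -49.]
 [1012.  -77.]
 [ 995. -519.]
 [ 259. -458.]] [ 634.57480392 -275.74305491] [np.float64(409.0), np.float64(739.0), np.float64(443.0), np.float64(739.0)]
tape [ 634.20829393 -364.16387048   79.        ]
```

View pics/t3.png

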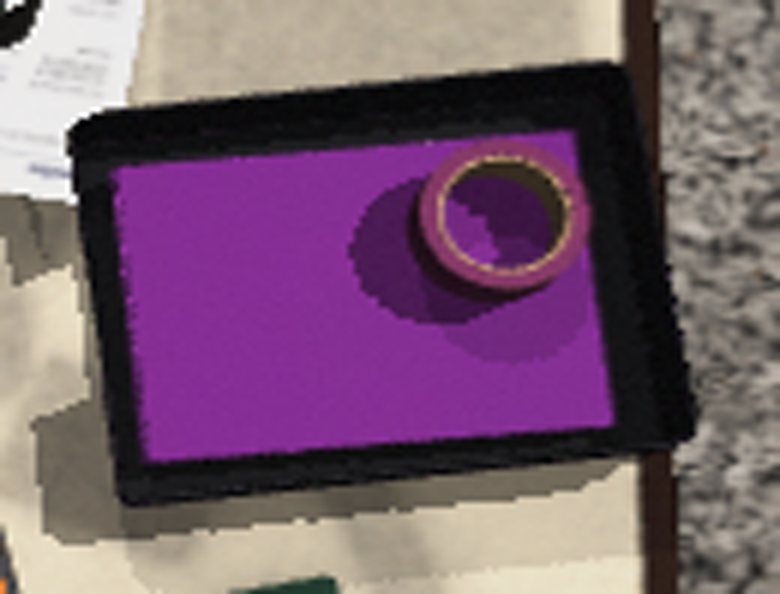

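```bash
python3 - <<'E'
from h import *
t=cam("top"); f=lambda x,y:(330+(x-2.5)/6,140+(y-2.2)/5.4)
for p in [(110,168),(576,130),(612,428),(146,463),(270,305)]: print(p,onz(t,f(*p),34).round(1))
T,s=tool();print(s["eef_pos"],s["eef_rot"],s["joints"].round(2))
tgt=np.array([555,-250,0]); d=T[:3,:3].T@(tgt-T[:3,3]);print(d)
E
```

```text
(110, 168) [ 676.6 -139.    34. ]
(576, 130) [ 707.  -420.7   34. ]
(612, 428) [ 504.5 -436.3   34. ]
(146, 463) [ 477.4 -160.6   34. ]
(270, 305) [ 584.3 -234.7   34. ]
[520.98746372 144.43483328 239.4127186 ] [-3.14009631e+00  5.05720680e-04  1.44579466e+00] [0.2  0.26 1.5  0.   1.39 0.33]
[-386.99555382   83.28230566  239.48411021]
```

```bash
python3 -m jog '[[-1.5,0.4,0,0,0,0,50],[-3.5,1.0,0,0,0,0,50],[-4,1.1,0,0,0,0,50],[-4,1.1,0,0,0,0,50],[-4,1.1,0,0,0,0,50],[-4,1.1,0,0,0,0,50],[-4,1.1,1,0,0,0,50],[-4,1.1,1.5,0,0,0,50]]'
python3 -m jog '[[-3.5,1.0,2,0,0,0,50],[-3,0.8,2,0,0,0,50],[-1.5,0.3,1.5,0,0,0,50],[0,0,1,0,0,0,50],[0,0,0,0,0,0,50]]'
python3 - <<'E'
from h import *
import pickle
c=cam("wrist"); cv2.imwrite("pics/w4.png",c["color"]);T,s=tool();print(s["eef_pos"],s["wrist_force"],s["finger_gap"])
E
```

```text
clock: 6.4
eef_pos: [564.3, -155.9, 215.2]
eef_rot: [3.141, 0.0, 1.445]
wrist_force: [0.6, -0.6, -0.3]
finger_gap: 67.2
clock: 6.9
eef_pos: [574.8, -234.3, 149.0]
eef_rot: [-3.139, -0.001, 1.446]
wrist_force: [-0.6, -0.0, -0.5]
finger_gap: 67.2
[ 575.35597322 -234.0276047   150.3579166 ] [-0.68029659  0.02944418 -0.44660234] 67.29770837296252
```

View pics/w4.png

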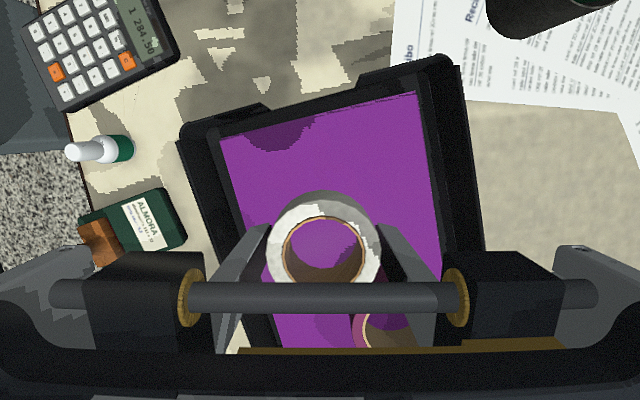

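```bash
python3 -m jog '[[0,0,2,0,0,0,50],[0,0,3,0,0,0,50],[0,0,3,0,0,0,50],[0,0,1.7,0,0,0,50],[0,0,0.7,0,0,0,50],[0,0,0,0,0,0,50]]'
python3 -m jog '[[0,0,0.3,0,0,0,50],[0,0,0.2,0,0,0,50],[0,0,0.1,0,0,0,50]]'
```

```text
clock: 7.55
eef_pos: [575.8, -234.3, 46.9]
eef_rot: [3.141, 0.0, 1.447]
wrist_force: [-0.5, 0.6, -0.1]
finger_gap: 66.9
clock: 7.85
eef_pos: [575.7, -235.2, 41.0]
eef_rot: [3.141, 0.0, 1.446]
wrist_force: [-0.1, -0.4, -1.1]
finger_gap: 66.9
```

```bash
python3 -m jog '[[0,0,0.2,0,0,0,50],[0,0,0.1,0,0,0,50],[0,0,0,0,0,0,50]]';python3 -m jog '[[0,0,0.1,0,0,0,50],[0,0,0.1,0,0,0,50],[0,0,0,0,0,0,50]]';python3 -m jog '[[0,0,0,0,0,0,50],[0,0,0,0,0,0,50]]'
```

```text
clock: 8.15
eef_pos: [575.4, -235.2, 37.3]
eef_rot: [-3.141, -0.0, 1.446]
wrist_force: [-0.8, 0.8, 0.1]
finger_gap: 66.9
clock: 8.45
eef_pos: [575.4, -235.2, 35.3]
eef_rot: [-3.141, -0.0, 1.446]
wrist_force: [0.6, -0.0, 0.9]
finger_gap: 67.2
clock: 8.65
eef_pos: [575.5, -235.2, 35.5]
eef_rot: [3.142, 0.0, 1.446]
wrist_force: [0.0, -0.4, -1.2]
finger_gap: 67.2
```

```bash
python3 -m jog '[[0,0,0.05,0,0,0,50],[0,0,0.05,0,0,0,50],[0,0,0,0,0,0,50]]';python3 -m jog '[[0,0,0.05,0,0,0,50],[0,0,0,0,0,0,50]]'
python3 - <<'E'
from h import *
F=[]
for i in range(4):
    c=cam("scene"); F.append(tool()[1]["wrist_force"])
print(np.mean(F,0))
cv2.imwrite("pics/s5.png",cv2.resize(c["color"][110:220,270:410],None,fx=5,fy=5,interpolation=cv2.INTER_CUBIC))
E
```

```text
clock: 8.95
eef_pos: [575.6, -235.2, 35.0]
eef_rot: [3.141, 0.0, 1.446]
wrist_force: [-3.0, 0.6, 5.2]
finger_gap: 67.2
clock: 9.15
eef_pos: [575.6, -235.3, 35.0]
eef_rot: [3.141, 0.0, 1.446]
wrist_force: [-5.6, 2.2, 10.1]
finger_gap: 67.3
[-4.91162305  1.74383263  9.29999589]
```

View pics/s5.png

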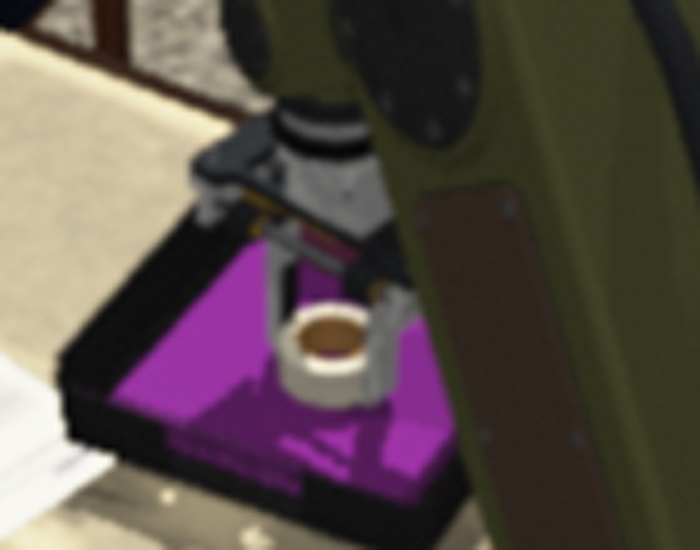

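```bash
python3 -m jog '[[0,0,-0.05,0,0,0,50],[0,0,0,0,0,0,72],[0,0,0,0,0,0,74],[0,0,0,0,0,0,80],[0,0,0,0,0,0,90],[0,0,0,0,0,0,95]]';python3 -m jog '[[0,0,-0.5,0,0,0,95],[0,0,-2,0,0,0,95],[0,0,-4,0,0,0,95],[0,0,-5,0,0,0,95],[0,0,-5,0,0,0,95],[0,0,-5,0,0,0,95],[0,0,-5,0,0,0,95],[0,0,0,0,0,0,95]]'
python3 - <<'E'
from h import *
c=cam("wrist"); cv2.imwrite("pics/w6.png",c["color"]);T,s=tool();print(s["eef_pos"])
E
```

```text
clock: 9.95
eef_pos: [575.6, -235.2, 34.5]
eef_rot: [3.141, 0.0, 1.446]
wrist_force: [0.9, 0.4, 2.8]
finger_gap: 87.5
clock: 10.75
eef_pos: [576.5, -235.7, 307.2]
eef_rot: [3.131, 0.003, 1.446]
wrist_force: [0.6, -0.2, 0.4]
finger_gap: 89.2
[ 575.91312159 -235.42830787  302.93205263]
```

View pics/w6.png

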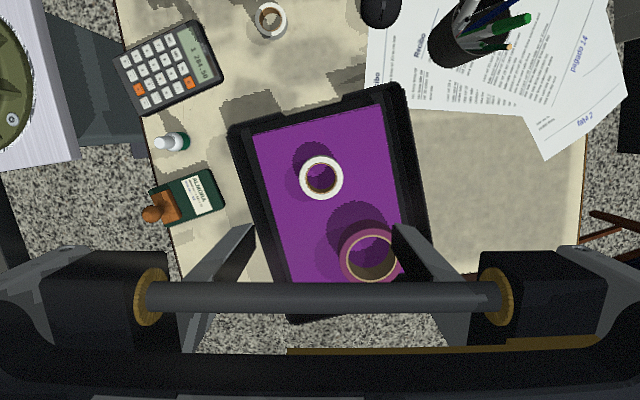

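```bash
python3 -m jog '[[2.9,-1.6,0,0,0,0,95],[4,-2.3,0,0,0,0,95],[4.2,-2.3,0,0,0,0,95],[4.2,-2.3,0,0,0,0,95],[4.2,-2.3,0,0,0,0,95],[4.2,-2.3,0,0,0,0,95],[4.2,-2.3,0,0,0,0,95],[3.6,-2.3,0,0,0,0,95]]';python3 -m jog '[[0,0,0,0,0,0,60],[0,0,0,0,0,0,60]]'
python3 - <<'E'
from h import *
import pickle
c=cam("wrist"); cv2.imwrite("pics/w7.png",c["color"]);T,s=tool();print(s["eef_pos"])
pickle.dump(c,open("w7.pkl","wb")); p=pix(c,[520.5,143.5,185])[0];print(p)
u,v=p.astype(int)
print(u-45,v-35);cv2.imwrite("pics/w7z.png",cv2.resize(c["color"][v-35:v+35,u-45:u+45],None,fx=8,fy=8,interpolation=cv2.INTER_CUBIC))
E
```

```text
clock: 11.6
eef_pos: [437.5, 101.1, 298.1]
eef_rot: [-3.139, 0.0, 1.446]
wrist_force: [0.6, 0.1, 0.6]
finger_gap: 89.3
clock: 11.8
eef_pos: [438.6, 99.7, 298.6]
eef_rot: [-3.14, 0.001, 1.448]
wrist_force: [-0.1, 0.0, 0.1]
finger_gap: 76.5
[439.02171424  99.03394606 298.64911239]
[399.07560126 145.0968766 ]
354 110
```

View pics/w7z.png

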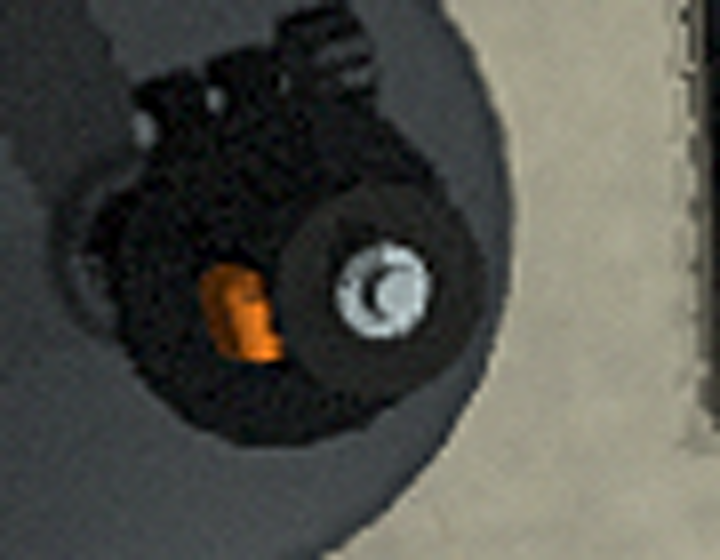

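```bash
python3 - <<'E'
from h import *
import pickle
c=pickle.load(open("w7.pkl","rb"))
g=lambda x,y:(354+(x-3.5)/8,110+(y-3.5)/8)
ax=onz(c,g(384,291),200);print("screw",ax, "plate", onz(c,g(380,290),189))
print("flange L/R at 140", onz(c,g(118,290),140), onz(c,g(265,445),140))
h=cv2.cvtColor(c["color"],cv2.COLOR_BGR2HSV); m=((h[...,0]<22)&(h[...,1]>170)&(h[...,2]>70)).astype(np.uint8); m[:110]=0;m[180:]=0;m[:,:354]=0;m[:,444:]=0
print("orange centroid z", [(x-354)*8+3.5 if i else (x-110)*8+3.5 for i,x in enumerate(np.argwhere(m).mean(0))])
for y in (-.1,0,.1,.15,.2,.3,.4):
    Rz=R.from_euler('z',y).as_matrix()
    X=np.array([[-16,-6,156],[-16,6,156],[-16,-6,178],[-16,6,178],[-11,-6,178]])@Rz.T+[*ax[:2],0]
    print(y,((pix(c,X)-[354,110])*8+3.5).round().tolist())
E
```

```text
screw [519.05285846 143.5713569  200.        ] plate [521.41106783 142.87456224 189.        ]
flange L/R at 140 [496.36730885 143.512384   140.        ] [515.75043627 118.66299938 140.        ]
orange centroid z [np.float64(314.2692307692307), np.float64(245.5923076923077)]
-0.1 [[183.0, 322.0], [184.0, 233.0], [213.0, 332.0], [215.0, 237.0], [252.0, 332.0]]
0 [[188.0, 333.0], [180.0, 245.0], [218.0, 345.0], [211.0, 250.0], [257.0, 340.0]]
0.1 [[193.0, 344.0], [178.0, 258.0], [225.0, 356.0], [208.0, 264.0], [263.0, 348.0]]
0.15 [[197.0, 349.0], [177.0, 264.0], [228.0, 362.0], [207.0, 270.0], [266.0, 351.0]]
0.2 [[200.0, 354.0], [176.0, 270.0], [232.0, 367.0], [206.0, 277.0], [269.0, 355.0]]
0.3 [[208.0, 363.0], [176.0, 283.0], [240.0, 377.0], [206.0, 291.0], [276.0, 361.0]]
0.4 [[217.0, 372.0], [177.0, 295.0], [250.0, 386.0], [207.0, 304.0], [284.0, 366.0]]
```

```bash
python3 -m jog '[[0,0,4,0,0,0,45],[0,0,4,0,0,0,45],[0,0,1.5,0,0,0,45],[0,0,0,0,0,0,45]]'
python3 - <<'E'
from h import *
import pickle
c=cam("wrist"); T,s=tool();print(s["eef_pos"])
pickle.dump(c,open("w8.pkl","wb")); p=pix(c,[521,143.5,180])[0];print(p)
u,v=p.astype(int);cv2.imwrite("pics/w8.png",c["color"])
print(u-50,v-35);cv2.imwrite("pics/w8z.png",cv2.resize(c["color"][v-35:v+35,u-50:u+40],None,fx=8,fy=8,interpolation=cv2.INTER_CUBIC))
E
```

```text
clock: 12.25
eef_pos: [438.4, 98.1, 202.0]
eef_rot: [-3.137, 0.001, 1.444]
wrist_force: [-0.5, -0.8, 0.8]
finger_gap: 43.4
[439.16447834  98.35457125 203.78891303]
[433.45235535 148.34561033]
383 113
```

View pics/w8z.png

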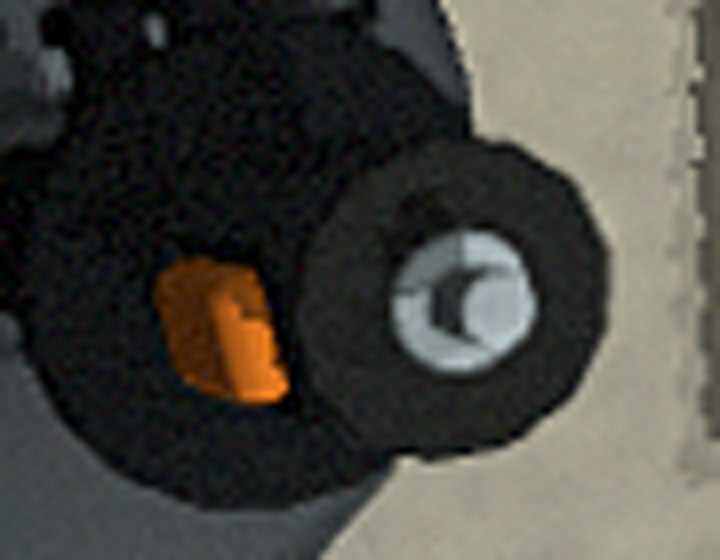

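```bash
python3 - <<'E'
from h import *
import pickle
c=pickle.load(open("w8.pkl","rb"))
g=lambda x,y:(383+(x-3.5)/8,113+(y-3.5)/8)
P=lambda x,y,z:onz(c,g(x,y),z)
for a,b,z in [((208,285),(240,400),178),((157,300),(180,380),156)]:
    A,B=P(*a,z),P(*b,z);d=A-B;print(A,B,np.linalg.norm(d),-np.arctan2(d[0],d[1]))
print("screw",P(464,300,200),"plate",P(453,297,190))
A=(P(208,285,178)+P(240,400,178))/2; 
for s in (P(464,300,200),P(453,297,190)):
    d=s-A;print(np.arctan2(d[1],d[0]),np.hypot(*d[:2]))
E
```

```text
[504.36323947 145.51216243 178.        ] [506.54480678 135.1790645  178.        ] 10.560878222683138 0.2080686924341213
[505.47193253 142.6699758  156.        ] [507.18073374 134.70877489 156.        ] 8.14252549874255 0.2114331261076258
screw [518.14484677 143.95214484 200.        ] plate [521.11908285 143.19411661 190.        ]
0.2768844665704514 13.193334428341798
0.1798726848083832 15.921936637607457
```

```bash
python3 -m jog '[[0,0,-3,0,0,-0.11,60],[0,0,-3,0,0,-0.11,60],[0,0,-1,0,0,-0.105,60],[0.9,3,0,0,0,0,60],[0.9,3,0,0,0,0,60],[0.9,2.9,0,0,0,0,60],[0,0,0,0,0,0,60],[0,0,0,0,0,0,60]]'
python3 - <<'E'
from h import *
import pickle
c=cam("wrist"); T,s=tool();print(s["eef_pos"],s["eef_rot"])
cv2.imwrite("pics/w9.png",c["color"]);pickle.dump(c,open("w9.pkl","wb"))
print(T[:3,:3].T@(np.array([521.1,143.5,146])-T[:3,3]))
E
```

```text
clock: 13.1
eef_pos: [521.3, 143.1, 275.0]
eef_rot: [3.141, 0.0, 1.77]
wrist_force: [-0.1, -0.4, -0.1]
finger_gap: 56.4
[520.9238556  142.97880909 275.15967525] [3.14090937e+00 6.38525993e-05 1.77026168e+00]
[  0.48420207   0.18767073 129.15980298]
```

View pics/w9.png

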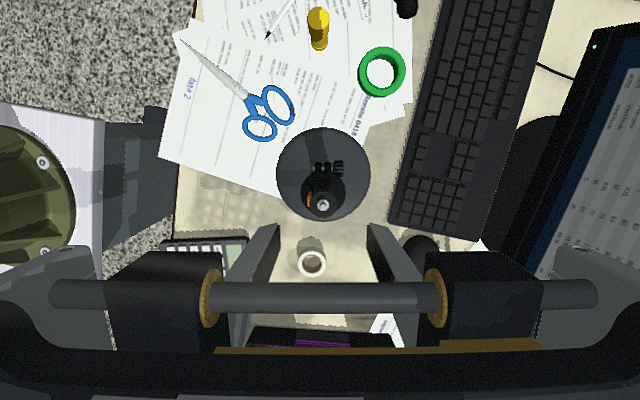

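```bash
python3 -m jog '[[0.05,0,2,0,0,0,60],[0,0,3,0,0,0,60],[0,0,3,0,0,0,60],[0,0,2.5,0,0,0,55],[0,0,1.4,0,0,0,45],[0,0,0.8,0,0,0,42],[0,0,0.2,0,0,0,40],[0,0,0,0,0,0,40]]' 6
python3 - <<'E'
from h import *
c=cam("wrist"); T,s=tool();print(s["eef_pos"],s["eef_rot"],s["wrist_force"],s["finger_gap"])
cv2.imwrite("pics/w10.png",cv2.resize(c["color"][100:350,160:480],None,fx=2.4,fy=2.4,interpolation=cv2.INTER_CUBIC))
E
```

```text
clock: 13.95
eef_pos: [521.2, 144.0, 146.4]
eef_rot: [3.14, -0.0, 1.771]
wrist_force: [-0.2, 0.1, -0.5]
finger_gap: 37.4
[521.2921322  144.08858398 146.51146672] [ 3.14005026e+00 -1.37352598e-05  1.77072425e+00] [ 0.58532816  0.15854125 -1.50547611] 37.51693485921323
```

View pics/w10.png

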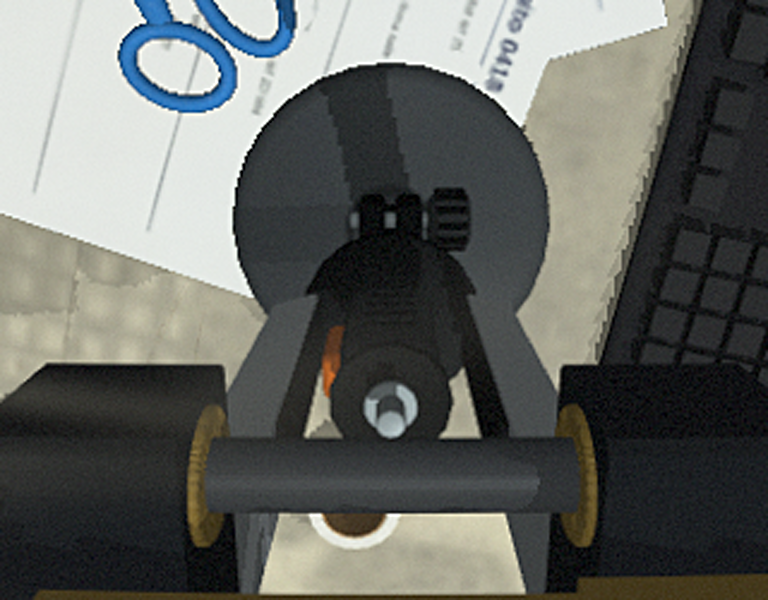

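```bash
python3 -m jog '[[0,0,0,0,0,0,34],[0,0,0,0,0,0,30],[0,0,0,0,0,0,27]]' 6; python3 -m jog '[[0,0,0,0,0,0,25],[0,0,0,0,0,0,22],[0,0,0,0,0,0,20],[0,0,0,0,0,0,18]]' 6
```

```text
clock: 14.3
eef_pos: [520.8, 144.1, 145.9]
eef_rot: [3.142, 0.0, 1.771]
wrist_force: [-3.9, -0.2, 4.1]
finger_gap: 26.4
clock: 14.7
eef_pos: [520.9, 144.1, 145.8]
eef_rot: [3.141, 0.0, 1.771]
wrist_force: [-4.0, -2.1, 6.9]
finger_gap: 26.6
```

```bash
python3 - <<'E'
from h import *
c=cam("wrist"); T,s=tool();print(s["eef_pos"],s["eef_rot"],s["wrist_force"],s["moment"],s["finger_gap"])
cv2.imwrite("pics/w11.png",cv2.resize(c["color"][100:350,160:480],None,fx=2.4,fy=2.4,interpolation=cv2.INTER_CUBIC))
s=cam("scene");cv2.imwrite("pics/s11.png",cv2.resize(s["color"][190:300,210:330],None,fx=6,fy=5,interpolation=cv2.INTER_CUBIC))
E
```

```text
[520.86645626 144.05612127 145.7984911 ] [3.14147508e+00 2.33743535e-06 1.77083623e+00] [-3.85763387 -0.49541449  4.40092497] [-0.18269353  0.61492773  0.01101803] 26.339883757783465
```

View pics/w11.png

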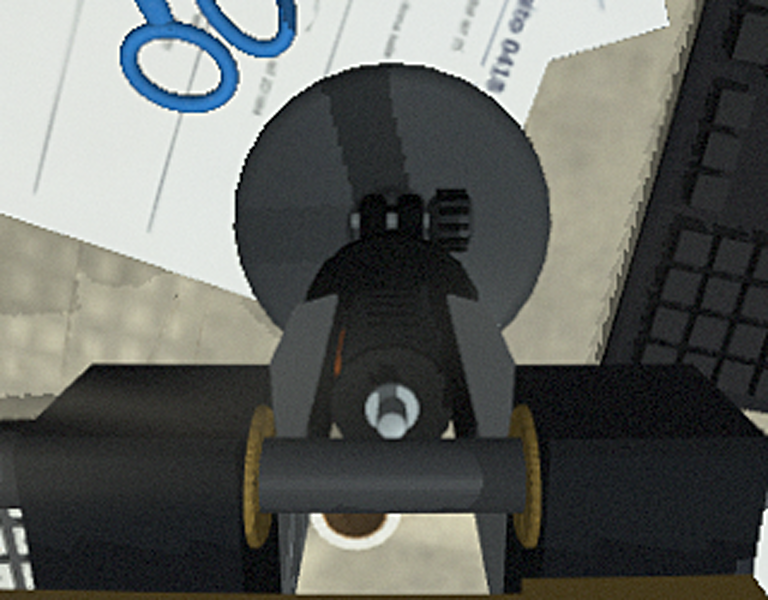

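View pics/s11.png

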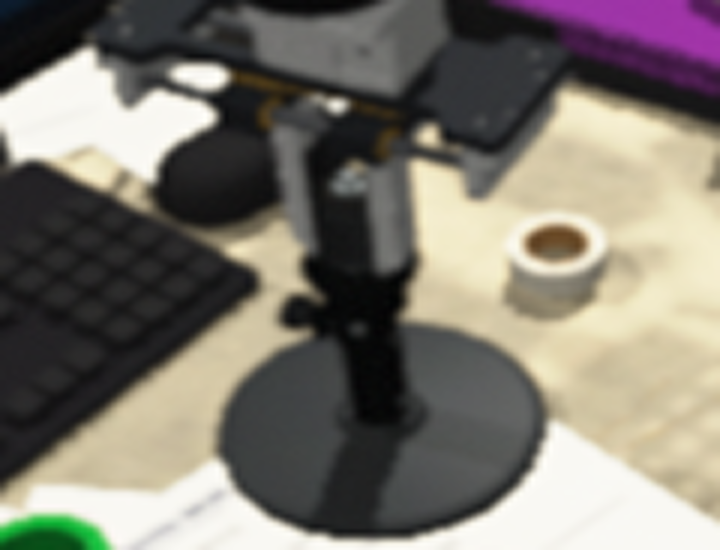

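```bash
python3 -m jog '[[0,0,0,0,0,0,15],[0,0,0,0,0,0,15],[0,0,0,0,0,0,15]]' 10; python3 - <<'E'
from h import *
F=[]
for i in range(4):
    c=cam("wrist"); s=tool()[1];F.append(s["wrist_force"])
print(np.mean(F,0),s["moment"],s["finger_gap"],s["eef_pos"])
E
```

```text
clock: 15.1
eef_pos: [520.9, 144.1, 145.8]
eef_rot: [3.141, 0.0, 1.771]
wrist_force: [-3.3, -0.3, 5.7]
finger_gap: 26.2
[-3.94693285 -1.00741906  5.47572395] [-0.19303315  0.65554122  0.01922701] 26.125528288634214 [520.85913873 144.06327348 145.81840374]
```

```bash
python3 -m jog '[[0,0,0,0,0,0,36],[0,0,0,0,0,0,36],[0,0,0,0,0,0,36]]' 6; python3 -m jog '[[0,0,-0.3,0,0,0,36],[0,0,0,0,0,0,36]]';  python3 -m jog '[[0,0,0,0,0,0,30],[0,0,0,0,0,0,26],[0,0,0,0,0,0,20],[0,0,0,0,0,0,15]]'; python3 - <<'E'
from h import *
F=[]
for i in range(4):
    c=cam("wrist"); s=tool()[1];F.append(s["wrist_force"])
print(np.mean(F,0),s["moment"],s["finger_gap"],s["eef_pos"])
E
```

```text
clock: 15.6
eef_pos: [521.0, 144.1, 145.3]
eef_rot: [3.141, -0.0, 1.771]
wrist_force: [-0.4, -0.5, -0.7]
finger_gap: 33.9
clock: 15.8
eef_pos: [521.1, 144.1, 148.8]
eef_rot: [3.141, 0.0, 1.771]
wrist_force: [-0.2, 0.1, -0.4]
finger_gap: 33.7
clock: 16.2
eef_pos: [520.8, 144.0, 148.5]
eef_rot: [-3.142, 0.0, 1.771]
wrist_force: [-2.5, 0.2, 2.5]
finger_gap: 26.2
[-2.30240007 -0.27694533  2.94234988] [-0.06732692  0.3950306   0.06054469] 26.458974264405366 [520.79371755 144.05375483 148.45721097]
```

Both pads stop at 26.3 mm while the finger flanks meet the 27 mm round plate, as the picture shows at (330,430) and (455,430). A vertical approach therefore can't press the button. I'll tilt the tool about the pinch axis so the fingers come in under the plate.

```bash
python3 -m jog '[[0,0,0,0,0,0,60],[0,0,0,0,0,0,60],[0,0,-3,0,0,0,60],[0,0,-4,0,0,0,60],[0,0,-4,0,0,0,60],[0,0,-1,0,0.1,0,60],[0,0,0,0,0.15,0,60],[0,0,0,0,0.15,0,60]]'; python3 - <<'E'
from h import *
T,s=tool();print(s["eef_pos"],T[:3,:3].round(3).tolist(),s["joints"].round(3))
E
```

```text
clock: 17.2
eef_pos: [521.4, 144.5, 269.8]
eef_rot: [3.137, -0.405, 1.773]
wrist_force: [-0.4, 0.6, 0.6]
finger_gap: 56.5
[521.41251013 144.5118916  269.83012932] [[-0.185, 0.98, -0.075], [0.9, 0.199, 0.387], [0.394, 0.004, -0.919]] [ 0.006  0.255  1.479  0.399  1.493 -0.244]
```

```bash
python3 -m jog '[[0,0,0,0,0.15,0,60],[0,0,0,0,0.15,0,60],[0,0,0,0,0.15,0,60],[0,0,0,0,0.15,0,60],[0,0,0,0,0.05,0,60],[0,0,0,0,0,0,60],[0,0,0,0,0,0,60]]'; python3 - <<'E'
from h import *
T,s=tool();print(s["eef_pos"],T[:3,:3].round(3).tolist(),s["joints"].round(3),s["wrist_force"])
st=np.array([521.1,143.5,0]); y=R.from_euler('z',.2).as_matrix()
g=np.array([521.1,143.5,167])+18.8*T[:3,2]
print("to TCP target",g,(T[:3,:3].T@(g-T[:3,3])).round(1))
c=cam("wrist"); cv2.imwrite("pics/w12.png",c["color"])
t=cam("top"); cv2.imwrite("pics/t12.png",t["color"])
E
```

```text
clock: 17.9
eef_pos: [521.1, 144.0, 268.5]
eef_rot: [3.141, -1.048, 1.771]
wrist_force: [-0.1, -0.9, 0.5]
finger_gap: 56.3
[521.11258645 144.00439791 268.49235204] [[-0.099, 0.98, -0.172], [0.489, 0.198, 0.849], [0.866, 0.0, -0.499]] [-0.214  0.42   1.533  0.929  1.708 -0.54 ] [-0.0743347  -0.88532351  0.4707566 ]
to TCP target [517.87050336 159.46462043 157.61164307] [-88.2  -0.1  69.1]
```

View pics/w12.png

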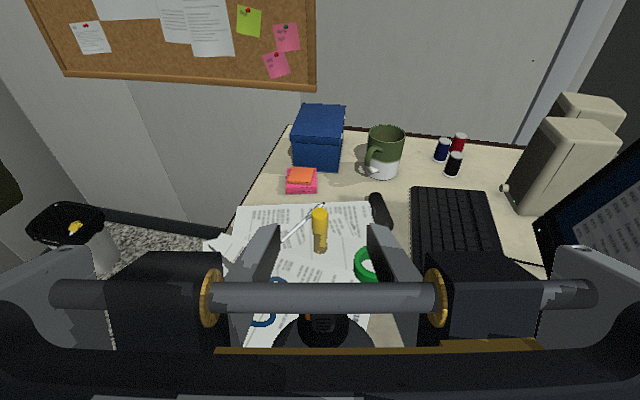

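View pics/t12.png

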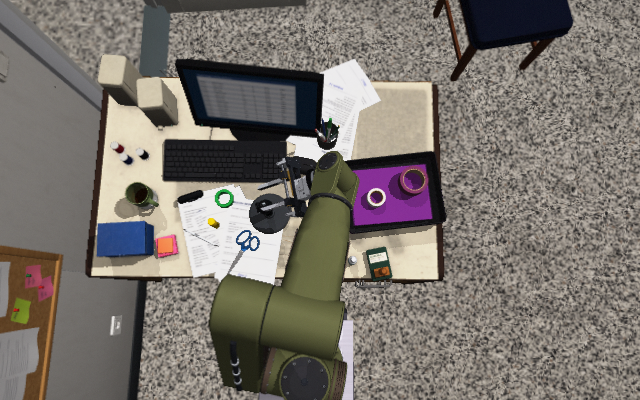

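```bash
python3 -m jog '[[-1,0,0.8,0,0,0,60],[-2,0,1.6,0,0,0,60],[-2,0,1.6,0,0,0,60],[-2,0,1.5,0,0,0,60],[-1.2,0,0.9,0,0,0,50],[-0.6,0,0.5,0,0,0,42],[0,0,0,0,0,0,42],[0,0,0,0,0,0,42]]' 6; python3 - <<'E'
from h import *
T,s=tool();print(s["eef_pos"],s["wrist_force"],s["finger_gap"])
g=np.array([521.1,143.5,167])+18.8*T[:3,2]
print((T[:3,:3].T@(g-T[:3,3])).round(1))
c=cam("wrist"); cv2.imwrite("pics/w13.png",c["color"])
s=cam("scene");cv2.imwrite("pics/s13.png",cv2.resize(s["color"][190:300,210:330],None,fx=6,fy=5,interpolation=cv2.INTER_CUBIC))
t=cam("top"); cv2.imwrite("pics/t13.png",cv2.resize(t["color"][170:250,230:330],None,fx=7,fy=7,interpolation=cv2.INTER_CUBIC))
E
```

```text
clock: 18.8
eef_pos: [518.0, 159.8, 158.5]
eef_rot: [3.139, -1.05, 1.773]
wrist_force: [-0.4, -0.2, 0.6]
finger_gap: 39.4
[518.01468445 159.76355293 158.52757411] [-0.41237862 -0.18821289  0.58170674] 39.42609493390346
[-0.9 -0.2  0.2]
```

View pics/s13.png

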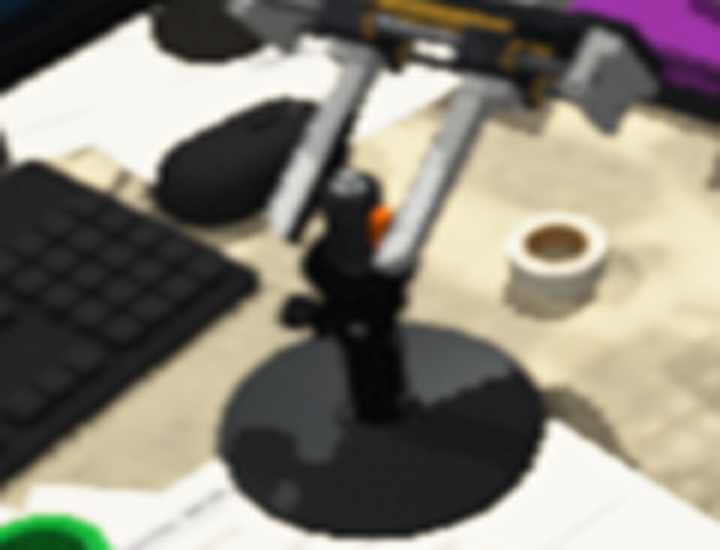

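View pics/t13.png

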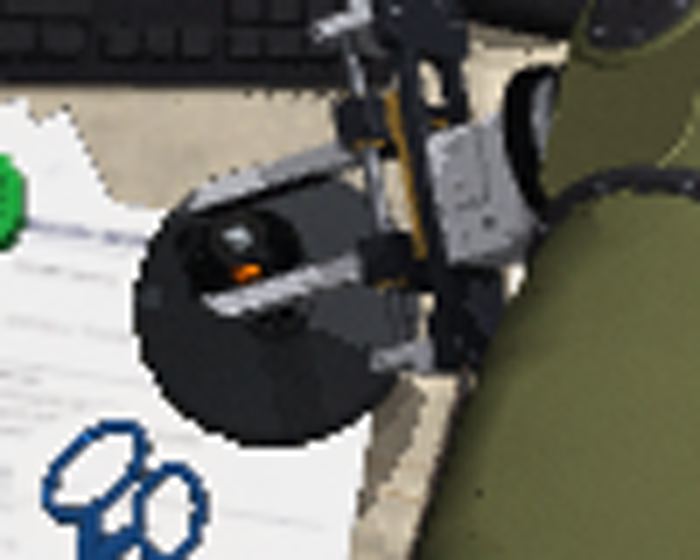

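```bash
python3 -m jog '[[-0.1,0,0,0,0,0,36],[0,0,0,0,0,0,31],[0,0,0,0,0,0,28],[0,0,0,0,0,0,26]]' 6; python3 -m jog '[[0,0,0,0,0,0,24],[0,0,0,0,0,0,22],[0,0,0,0,0,0,18],[0,0,0,0,0,0,15]]' 6
```

```text
clock: 19.35
eef_pos: [517.6, 159.3, 157.0]
eef_rot: [-3.141, -1.05, 1.771]
wrist_force: [-3.3, -1.2, 2.0]
finger_gap: 25.0
clock: 19.75
eef_pos: [517.7, 159.3, 157.0]
eef_rot: [-3.142, -1.05, 1.771]
wrist_force: [-3.6, -2.4, 3.8]
finger_gap: 21.7
```

```bash
python3 -m jog '[[0,-0.05,0,0,0,0,10],[0,0,0,0,0,0,10],[0,0,0,0,0,0,10]]' 25;  python3 - <<'E'
from h import *
F=[]
for i in range(4):
    c=cam("wrist"); s=tool()[1];F.append(s["wrist_force"])
print(np.mean(F,0),s["moment"],s["finger_gap"],s["eef_pos"])
E
```

```text
clock: 20.05
eef_pos: [517.7, 159.3, 157.0]
eef_rot: [3.14, -1.05, 1.772]
wrist_force: [4.2, 1.2, 1.3]
finger_gap: 21.9
[5.07472348 1.78948298 1.07916974] [-0.02868765 -0.47708026 -0.52092223] 21.81223175711961 [517.68418859 159.25320756 157.01088919]
```

```bash
python3 -m jog '[[0,0.03,0,0,0,0,10],[0,0,0,0,0,0,10],[0.26,0,-0.15,0,0,0,10],[0.43,0,-0.25,0,0,0,10],[0,0,0,0,0,0,10]]' 25;  python3 - <<'E'
from h import *
F=[]
for i in range(2):
    c=cam("scene"); s=tool()[1];F.append(s["wrist_force"])
print(np.mean(F,0),s["moment"],s["finger_gap"],s["eef_pos"])
cv2.imwrite("pics/s14.png",cv2.resize(c["color"][190:300,210:330],None,fx=6,fy=5,interpolation=cv2.INTER_CUBIC))
E
```

```text
clock: 20.75
eef_pos: [517.7, 159.2, 164.9]
eef_rot: [3.141, -1.049, 1.771]
wrist_force: [4.8, 2.0, -2.3]
finger_gap: 21.8
[ 4.83112782  1.61612733 -2.43529177] [-0.5385022  -0.57521051 -0.62323994] 21.692905998663345 [517.6585481  159.22820034 164.61787429]
```

View pics/s14.png

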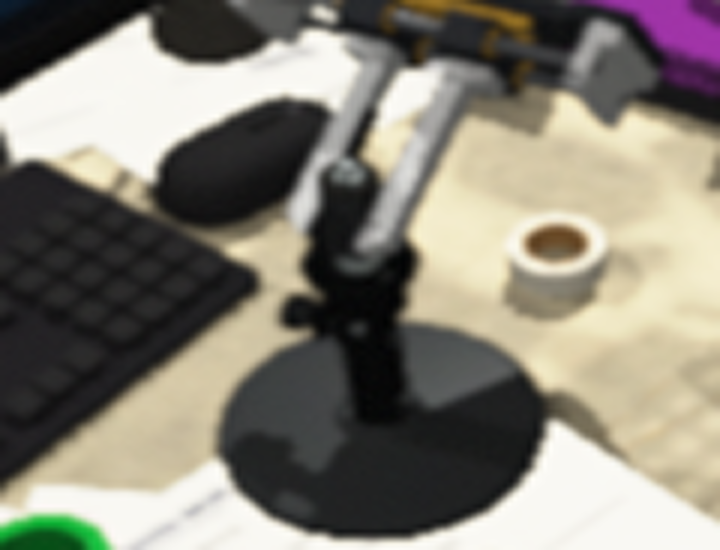

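```bash
python3 -m jog '[[0,0.08,0,0,0,0,10],[0,0,0,0,0,0,10],[0,0,0,0,0,0,10]]';  python3 - <<'E'
from h import *
F=[]
for i in range(3):
    c=cam("wrist"); s=tool()[1];F.append(s["wrist_force"])
print(np.mean(F,0),s["moment"],s["finger_gap"],s["eef_pos"])
E
```

```text
clock: 21.15
eef_pos: [517.7, 159.3, 164.4]
eef_rot: [-3.138, -1.05, 1.769]
wrist_force: [-5.4, -2.5, -3.6]
finger_gap: 21.8
[-5.20819117 -2.51849325 -3.41741631] [-0.9837913   0.18791375  0.8785512 ] 21.80443331478663 [517.71277303 159.28097514 164.41210784]
```

```bash
python3 -m jog '[[0,-0.04,0,0,0,0,10],[0,0,0,0,0,0,10]]';  python3 - <<'E'
from h import *
F=[]
for i in range(3):
    c=cam("wrist"); s=tool()[1];F.append(s["wrist_force"])
print(np.mean(F,0),s["moment"],s["finger_gap"],s["eef_pos"])
E
```

```text
clock: 21.5
eef_pos: [517.7, 159.3, 164.7]
eef_rot: [-3.14, -1.05, 1.77]
wrist_force: [-3.0, -1.0, -3.1]
finger_gap: 21.8
[-4.26975315 -1.82052517 -3.50304599] [-1.04070937  0.19937191  0.89980161] 21.820507434156088 [517.70828462 159.27341179 164.73867662]
```

```bash
python3 -m jog '[[0,-0.03,0,0,0,0,10],[0,0,0,0,0,0,10]]';  python3 - <<'E'
from h import *
F=[]
for i in range(3):
    c=cam("wrist"); s=tool()[1];F.append(s["wrist_force"])
print(np.mean(F,0),s["moment"],s["finger_gap"],s["eef_pos"])
E
```

```text
clock: 21.85
eef_pos: [517.7, 159.3, 164.9]
eef_rot: [3.142, -1.05, 1.771]
wrist_force: [-2.4, -1.7, -2.7]
finger_gap: 21.9
[-2.63132032 -1.08141626 -2.64221521] [-0.94829118  0.14200848  0.58017327] 21.878275419327164 [517.70942697 159.2822089  164.91089183]
```

```bash
python3 -m jog '[[0.26,-0.02,-0.15,0,0,0,10],[0.52,0,-0.3,0,0,0,10],[0.69,0,-0.4,0,0,0,10],[0.69,0,-0.4,0,0,0,10],[0.69,0,-0.4,0,0,0,10],[0.52,0,-0.3,0,0,0,10],[0,0,0,0,0,0,10]]';  python3 - <<'E'
from h import *
F=[]
for i in range(2):
    c=cam("scene"); s=tool()[1];F.append(s["wrist_force"])
print(np.mean(F,0),s["moment"],s["finger_gap"],s["eef_pos"])
cv2.imwrite("pics/s15.png",cv2.resize(c["color"][180:300,210:330],None,fx=6,fy=5,interpolation=cv2.INTER_CUBIC))
E
```

```text
clock: 22.7
eef_pos: [517.7, 159.2, 205.0]
eef_rot: [3.138, -1.05, 1.774]
wrist_force: [2.4, 3.8, -3.0]
finger_gap: 22.0
[ 3.03377807  4.1596558  -2.54231153] [-0.36737829 -0.41519531 -0.43858676] 21.395124611955833 [517.63515553 159.19799221 204.00452673]
```

View pics/s15.png

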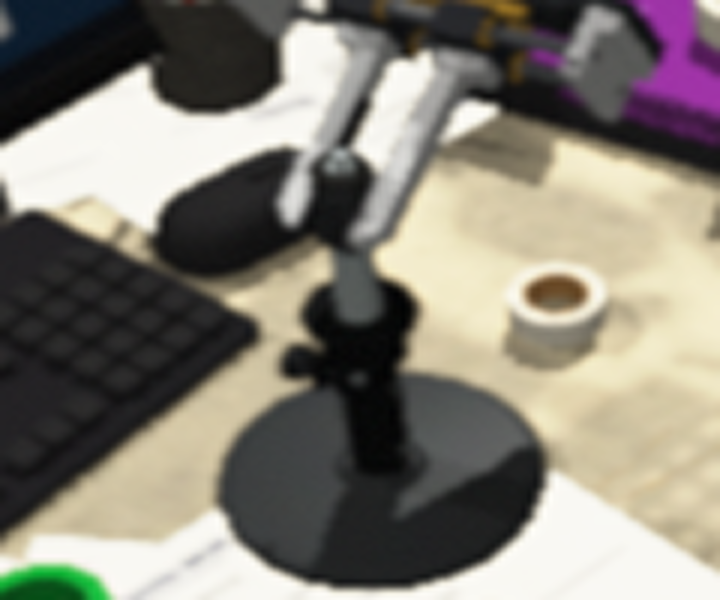

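```bash
python3 -m jog '[[0.28,0.03,-0.12,0,0,0,10],[0.52,0,-0.3,0,0,0,10],[0.69,0,-0.4,0,0,0,10],[0.69,0,-0.4,0,0,0,10],[0.69,0,-0.4,0,0,0,10],[0.52,0,-0.3,0,0,0,10],[0,0,0,0,0,0,10]]';  python3 - <<'E'
from h import *
F=[]
for i in range(3):
    c=cam("wrist"); s=tool()[1];F.append(s["wrist_force"])
print(np.mean(F,0),s["moment"],s["finger_gap"],s["eef_pos"])
E
```

```text
clock: 23.5
eef_pos: [517.7, 159.3, 243.8]
eef_rot: [3.14, -1.05, 1.773]
wrist_force: [-1.6, -1.4, -1.7]
finger_gap: 21.8
[-0.77011881 -2.16091047 -2.76509761] [-0.8627582   0.01851718  0.46646   ] 21.859795957232134 [517.68801779 159.27785988 242.64469698]
```

```bash
python3 -m jog '[[0.43,0,-0.25,0,0,0,10],[0.43,0,-0.25,0,0,0,10],[0.17,0,-0.1,0,0,0,10],[0,0,0,0,0,0,10],[0,0,0,0,0,0,10]]'; python3 -m jog '[[0.09,0,-0.05,0,0,0,10],[0,0,0,0,0,0,10],[0,0,0,0,0,0,10]]'
```

```text
clock: 24.15
eef_pos: [517.7, 159.3, 254.7]
eef_rot: [-3.141, -1.05, 1.771]
wrist_force: [-3.4, -1.9, -2.1]
finger_gap: 21.7
clock: 24.45
eef_pos: [517.7, 159.3, 255.7]
eef_rot: [-3.141, -1.05, 1.771]
wrist_force: [-3.3, -1.2, -3.0]
finger_gap: 21.5
```

```bash
python3 -m jog '[[0.09,-0.02,-0.05,0,0,0,10],[0,0,0,0,0,0,10],[0,0,0,0,0,0,10]]'; python3 -m jog '[[0.04,0,-0.025,0,0,0,10],[0,0,0,0,0,0,10],[0,0,0,0,0,0,10]]'
```

```text
clock: 24.75
eef_pos: [517.7, 159.3, 256.9]
eef_rot: [3.141, -1.05, 1.771]
wrist_force: [-1.4, -1.0, -3.0]
finger_gap: 21.9
clock: 25.05
eef_pos: [517.7, 159.3, 257.0]
eef_rot: [-3.141, -1.05, 1.77]
wrist_force: [2.3, -0.2, -5.9]
finger_gap: 21.7
```

```bash
python3 -m jog '[[0.02,0,-0.01,0,0,0,10],[0,0,0,0,0,0,10],[0,0,0,0,0,0,10]]';  python3 - <<'E'
from h import *
F=[]
for i in range(4):
    c=cam("scene"); s=tool()[1];F.append(s["wrist_force"])
print(np.mean(F,0),s["finger_gap"],s["eef_pos"],s["clock"])
cv2.imwrite("pics/s16.png",cv2.resize(c["color"][120:310,200:420],None,fx=3.6,fy=3.1,interpolation=cv2.INTER_CUBIC))
t=cam("top"); cv2.imwrite("pics/t16.png",cv2.resize(t["color"][140:270,170:450],None,fx=2.8,fy=2.8,interpolation=cv2.INTER_CUBIC))
a=cv2.imread("pics/top0.png")
def edge(im):
    m=(im.max(2)<80).astype(np.uint8); n,l,st,ce=cv2.connectedComponentsWithStats(m[:, :262]); return [ (r, np.argmax(m[r,230:300])+230) for r in (208,214,220,226)]+[('bottom',[max(np.where(m[200:245,cc])[0])+200 for cc in (258,264,270)])]
print(edge(a),edge(t["color"]))
E
```

```text
clock: 25.35
eef_pos: [517.6, 159.3, 257.1]
eef_rot: [-3.141, -1.05, 1.77]
wrist_force: [2.4, 1.3, -10.7]
finger_gap: 22.0
[  2.36947871   0.96940651 -11.44186606] 21.813392465739156 [517.57398814 159.20740932 257.1096341 ] 25.55
[(208, np.int64(250)), (214, np.int64(249)), (220, np.int64(250)), (226, np.int64(253)), ('bottom', [np.int64(230), np.int64(233), np.int64(233)])] [(208, np.int64(250)), (214, np.int64(249)), (220, np.int64(250)), (226, np.int64(254)), ('bottom', [np.int64(230), np.int64(233), np.int64(233)])]
```

View pics/s16.png

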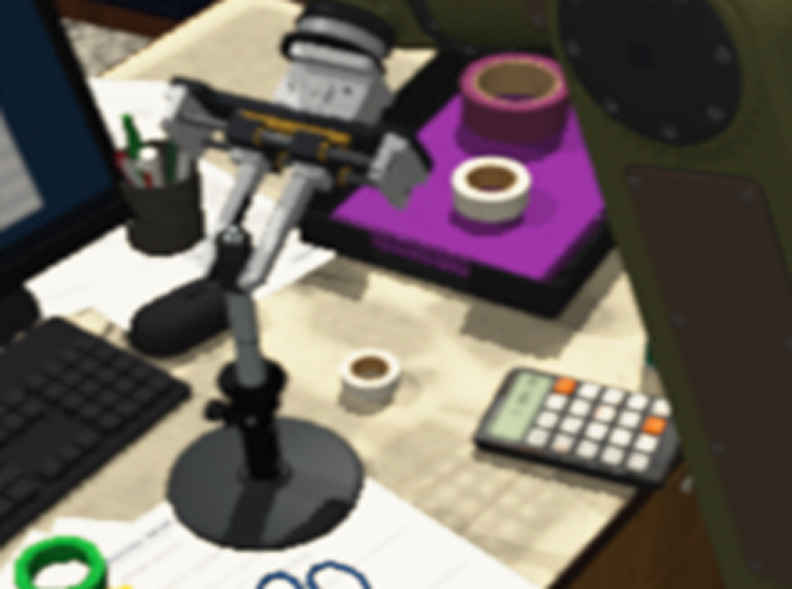

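View pics/t16.png

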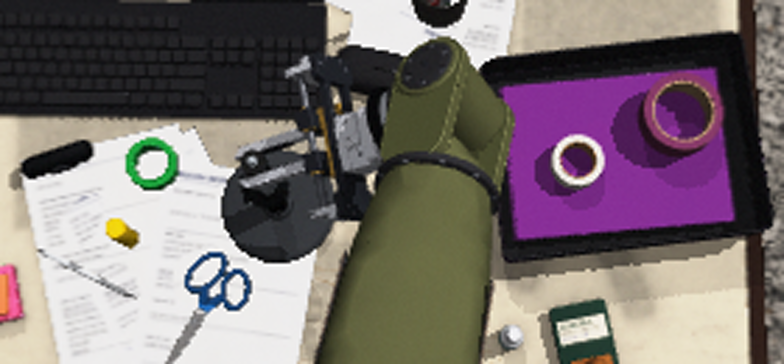

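```bash
python3 -m jog '[[0,0,0,0,0,0,10],[0,0,0,0,0,0,10],[0,0,0,0,0,0,10],[0,0,0,0,0,0,10],[0,0,0,0,0,0,10],[0,0,0,0,0,0,10],[0,0,0,0,0,0,10],[0,0,0,0,0,0,10]]'
```

```text
clock: 26.4
eef_pos: [517.5, 159.2, 257.2]
eef_rot: [-3.141, -1.05, 1.77]
wrist_force: [1.4, 0.4, -18.3]
finger_gap: 21.8
```

```bash
python3 -m jog '[[-0.05,0,0.03,0,0,0,10],[0,0,0,0,0,0,10],[0,0,0,0,0,0,10]]'; python3 -m jog '[[0,0,0,0,0,0,10],[0,0,0,0,0,0,10],[0,0,0,0,0,0,10],[0,0,0,0,0,0,10]]'
```

```text
clock: 26.7
eef_pos: [517.7, 159.2, 257.1]
eef_rot: [3.141, -1.05, 1.771]
wrist_force: [1.9, -0.6, -12.5]
finger_gap: 22.1
clock: 27.1
eef_pos: [517.6, 159.2, 257.1]
eef_rot: [3.141, -1.05, 1.771]
wrist_force: [2.1, -1.9, -10.9]
finger_gap: 21.8
```

```bash
python3 -m jog '[[0,0,0,0,0,0,10],[0,0,0,0,0,0,10],[0,0,0,0,0,0,10],[0,0,0,0,0,0,10],[0,0,0,0,0,0,10],[0,0,0,0,0,0,10],[0,0,0,0,0,0,10],[0,0,0,0,0,0,10]]'; python3 -m jog '[[0,0,0,0,0,0,10],[0,0,0,0,0,0,10],[0,0,0,0,0,0,10],[0,0,0,0,0,0,10],[0,0,0,0,0,0,10]]'
```

```text
clock: 27.9
eef_pos: [517.7, 159.2, 257.1]
eef_rot: [3.141, -1.05, 1.771]
wrist_force: [1.4, -3.9, -6.3]
finger_gap: 21.8
clock: 28.4
eef_pos: [517.6, 159.2, 257.1]
eef_rot: [3.141, -1.05, 1.771]
wrist_force: [1.3, -2.8, -3.5]
finger_gap: 21.8
```

```bash
python3 -m jog '[[0.013,0,-0.008,0,0,0,10],[0,0,0,0,0,0,10],[0,0,0,0,0,0,10],[0,0,0,0,0,0,10]]'; python3 -m jog '[[0,0,0,0,0,0,10],[0,0,0,0,0,0,10],[0,0,0,0,0,0,10],[0,0,0,0,0,0,10],[0,0,0,0,0,0,10]]'
```

```text
clock: 28.8
eef_pos: [517.6, 159.2, 257.1]
eef_rot: [3.141, -1.05, 1.771]
wrist_force: [1.9, -3.9, -3.9]
finger_gap: 21.9
clock: 29.3
eef_pos: [517.6, 159.2, 257.1]
eef_rot: [3.141, -1.05, 1.771]
wrist_force: [3.1, -2.6, -2.9]
finger_gap: 21.6
```

Stable: the tool reads 100.1 mm above where it first gripped, Fz is just the post's weight, and the button is flush. I'll hand in now.

```bash
python3 -c "
from cell import order,monitor
s=monitor.read_state();print(s['eef_pos'],s['wrist_force'],s['finger_gap']);print(order.sign_off())"
```

```text
[517.62937115 159.23753647 257.05981508] [ 3.07901642 -2.61781474 -2.85013695] 21.622077423459857
the job is handed in; nothing more can be done
None
```

The label roll is lying flat on the tray paper beside the tape roll. The post is drawn up to its second stop, and the gripper is still holding it there. I handed the job in at about 29 s.

- **Roll:** I lifted it clear of the camera screw and lowered it until it touched the paper (about 9–10 N contact) before letting go. The last pictures show it flat, with the green roll and the small white roll not moved.
- **Grip:** My first grip, with the tool pointing straight down, failed. The fingers met the 27 mm plate at about 26 mm and did not press the button. I then tilted the tool 60° and gripped below the plate, which pressed the button flush (gap 21.8 mm).
- **Post:** The tool rose 100.1 mm and I felt the end stop. The wrist force at hand-in was about 2.9 N downward, roughly the post's own weight.
- **Stand:** In the top view the base edge is within 1 pixel (about 3 mm) of where it started. It stayed upright.

- **Pull at the end stop:** While I held against the stop, the wrist force crept up to 18 N (about 15–16 N net of the post's weight). I eased it off straight away, and it stayed under the 20 N that would lift the stand.
- **Side force:** A few newtons of sideways force, up to about 5 N at times, acted on the stand during the draw. About 4 N remained at hand-in.

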